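# Release a drilled candle holder from a tilted vise

### The arm

A 6-joint arm with a two-finger parallel gripper is mounted at the origin on a cart in front of the work surface, level with it; the furniture and walls round the work are solid. World frame = base frame: x ahead of the robot, y to its left, z up, the work surface at z = 0. Lengths are in m, angles in rad, forces in N, time in s.
With the tool pointing down it reaches from about 0.35 to 0.725 m from the base axis. Payload 4.3 kg.
Tool frame: the origin (TCP) lies between the finger pads; the fingertips stand env.tcp_to_tips ahead of it and the grasp point (between the pads) is the TCP (env.tcp_to_tips is the distance from the TCP to the fingertips, in m); z points along the fingers, y is the line along which they close (so a half turn about z gives the same grasp; the last joint's range is limited). The gripper opens to 85 mm and grips with 20 to 120 N. Pads are 22 mm wide; open, the fingers measure 114 mm over their backs; the gripper's body (76 mm by 85 mm) begins 54 mm behind the grasp point. The pads swing forward as they close: fully open they stand 13 mm farther back than shut.
Start: joints at [-0.11, 0.377, 0.081, 1.274, 0, 1.46], TCP at [0.575, 0, 0.25] pointing down, gripper open.
Joint ranges: [-2.72, 2.72], [-0.84, 1.66], [-1.02, 1.22], [-1.77, 2.12], [-1.37, 1.28], [-3.14, 3.14]. Speed limits (rad/s): [2.57, 2.57, 3.14, 3.14, 3.14, 3.14].

### API

Orientations are given as [roll, pitch, yaw] about the fixed x, y, z axes, in that order (R = Rz(yaw) Ry(pitch) Rx(roll)).
In Python, from cell import env gives the robot as it stands. Calls block until the motion is done:
- env.movep(position, orientation): joint-space move of the TCP to a pose.
- env.servo_line(position, frame=None, velocity=0.15, threshold=None): straight line of the TCP; frame=None keeps the orientation; velocity is the mean speed in m/s. With threshold (N) it stops when the force on the tool has changed by that much, and returns True; else False.
- env.goto_joints(angles): joint-space move.
- env.release() and env.grasp(effort=None): open the fingers fully, or close them until they stop; effort is the grip in N (None keeps the last).
- env.hold(seconds).
- env.solve_ik(position, orientation): joint angles nearest the present ones, or None.
- env.read_state(): the state.
- env.capture(name): name is "scene" or "side" or "wrist"; returns (picture, depth): 420x560x3 uint8, red, green, blue; 420x560 float32, m along the optical axis (not along the pixel's ray), 0 where there is no reading.
- env.get_calibration(name): a dict with "fx", "fy", "cx", "cy" (pixels), "R" (3x3) and "t" (3): a world point X has camera coordinates R X + t; the wrist camera has in their place "T_tool_cam" (4x4, takes a point from camera to tool coordinates, whose origin is the TCP and whose axes are the flange's). Camera axes: x right, y down, z forward; pixel columns grow to the right and rows downward; lengths in m; the calibration is good to about 2 mm. A picture is of the moment at which its call begins: read the wrist's pose just before it. get_calibration takes no time and is no camera call.
A pose or a line that the arm cannot do raises env.PlanningError and nothing moves.
- env.job_done(): hands the job in; it is judged then, once.
The state is a dict: "t": time; "q": joint angles; "qvel": joint speeds; "effort": joint torques, N m; "ee_pos": TCP position; "ee_rot": TCP orientation; "ft_force": force on the tool from outside, world axes, zero at the start; "ft_torque": the same for the moment, N m; "width": opening from 0.0 (shut) to 1.0 (fully open); "finger_force": force on a finger pad.
Only numpy, scipy, OpenCV 4.12 (cv2) and the standard library are available. Lean on these libraries where they do the work, as an engineer would, in place of code of your own. Each camera call takes 0.05 s, during which the arm holds its last target. There are 200 camera calls.

### The job

The plaster candle holder in the tilted vise has been drilled and is finished. Push the vise's sliding jaw fully open, easing it to its stop without ramming it; then take the holder out from under the jaw lips and set it down gently, without dropping or pressing it, upright on the cork pad in the free half of the wooden tray, beside its twin. Leave the jaw open and do not disturb the twin or the other things standing around.

Things in the scene. Friction and masses are not known exactly. Their poses are not given: they have to be found in the camera images.
- vise: Grey steel vise, fixed, 205 x 120 x 155 mm. Origin: underside centre, 52 mm straight below the middle of its bed. The bed (92 wide) is tilted 25 deg: it rises towards the vise's +x and is level along y. It carries two guide ribs 4 mm high, 22 to 29 mm either side of the middle line.
- fixed_lip (a point): Edge of the lip of the fixed jaw at the low end of the bed, on the middle line; axes as the vise. It lies 34 mm down the slope from the bed's middle and 15 mm off the bed; the lip is 7 thick, 50 wide. The face of the fixed jaw under it lies 8.5 mm farther down the slope, so the lip overhangs the holder's foot by 8 mm.
- jaw (a joint): Sliding jaw of the vise, m: 0 shut on the holder, 0.036 open at its hard stop. It slides up the slope, stays where it is left and takes about 8 N to push; it must not be pressed with more than 45 N. Shut, its lip (7 thick, 15 off the bed) overhangs the holder's foot by 8 mm, as the fixed jaw's lip does.
- jaw_pad (a point): Middle of the low-side face of the upright thumb plate on the sliding jaw, the face to push: 40 wide, 22 to 63 mm off the bed; this point 48 off the bed and, jaw shut, 58 mm up the slope from the bed's middle. Axes: x the way the jaw opens (up the slope), z square off the bed. Jaw shut, 32 mm are free between plate and holder body, above the lip.
- holder_mid (a point): The white plaster holder in the vise, 200 g: foot 84 (x) x 40 (y) x 12 mm, on it a body 52 x 40, 46 high in all, 22 mm socket in its top. Fragile: no dropping. Point on its axis, 23 above its underside; z out of its top. It lies on the tilted bed, foot against the fixed jaw; its y sides are free to grip. It lifts out along its z only after sliding 9 to 30 mm up the slope with the jaw open.
- board: Wooden tray, fixed, 130 (x) x 220 (y) x 34 mm, walls, floor and middle divider 6 mm thick. Origin: underside centre. The twin stands on the floor of its +y half. The -y half (middle 53.5 mm from the tray's centre, 118 x 101 mm inside) is free and lined with a flat level cork pad whose top stands anywhere from 8 to 28 mm above the table, differently each time: feel for it.
- twin_mid (a point): A second holder just like the first, standing upright in the +y half of the tray; point 23 mm above its underside.
- seal_stamp: Small hand stamp standing behind the work, 28 x 28 x 82 mm; origin under its foot.
- bottle: Amber dropper bottle, 36 x 35 x 105 mm; origin under its foot.
- spool: Spool of wick, 52 x 101 x 36 mm; origin underside centre.
There are look-alikes about, which are no part of the job. What is shaped like the part that bears holder_mid but yellow is not meant.

How it is judged:
By the outcome, as a careful person would: the job done as asked, in the order asked, and still so for the second after the job is handed in, with the robot touching nothing.
It also fails if it takes over 51 s, if anything falls off the work surface, if the arm or the gripper's body presses on something with over 40 N, if the wrist force passes 120 N, or if a joint passes its speed limit or range.

## Working session

There is one attempt and no reset: what is moved stays moved. The work goes in short steps, each a Python script; the robot and the scene stay as the last script left them, time stands still between calls to the robot, and variables do not carry over. Pictures are saved under pics/ and viewed, at most 10 in all, crops included, and the job is handed in when it is done.

```bash
ls; mkdir -p pics; python3 - <<'E'
from cell import env
import cv2,numpy as np
for n in("scene","side"):
    p,d=env.capture(n); cv2.imwrite(f"pics/{n}0.png",p[:,:,::-1]); np.savez(f"{n}0.npz",p=p,d=d,**env.get_calibration(n))
    c=env.get_calibration(n); print(n,-np.array(c["R"]).T@np.array(c["t"]),np.array(c["R"])[2],c["fx"])
print(env.read_state(),env.tcp_to_tips)
print(env.get_calibration("wrist"))
E
```

```text
pics
scene [-0.05564161 -0.37933563  0.73818001] [ 0.6322487   0.42230616 -0.64955299] 472.2752203756578
side [0.17456662 0.8713531  0.47137584] [ 0.41150174 -0.82858085 -0.37963152] 516.9152586288154
{'t': 0.1, 'q': array([-1.10303709e-01,  3.77973726e-01,  7.97861990e-02,  1.27440386e+00,
       -1.07548147e-05,  1.46056787e+00]), 'qvel': array([-0.00062969, -0.00066955,  0.00378487, -0.00203336, -0.00030065,
       -0.0008259 ]), 'effort': array([ 1.23975104e-03, -4.64693749e+01,  2.70581460e+01,  1.20317750e-02,
       -1.20622694e-04,  2.24793462e-05]), 'ee_pos': array([5.74456152e-01, 6.10032497e-05, 2.49473913e-01]), 'ee_rot': array([-3.13980730e+00, -1.86776810e-04,  1.57072092e+00]), 'ft_force': array([ 0.2051583 , -0.3626664 ,  0.76135469]), 'ft_torque': array([ 0.05296827, -0.0334555 , -0.06747976]), 'finger_force': 0.0, 'width': 1.0008423123281123} 0.019
{'fx': 330.07327668937194, 'fy': 330.07327668937194, 'cx': 279.8424135685208, 'cy': 211.21364924629245, 'T_tool_cam': array([[-2.26099404e-04, -9.63828764e-01, -2.66522162e-01,
         6.84559493e-02],
       [ 9.99999528e-01,  3.39932583e-05, -9.71262486e-04,
         4.93433869e-06],
       [ 9.45190678e-04, -2.66522255e-01,  9.63828301e-01,
        -1.23999727e-01],
       [ 0.00000000e+00,  0.00000000e+00,  0.00000000e+00,
         1.00000000e+00]])}
```

View pics/scene0.png

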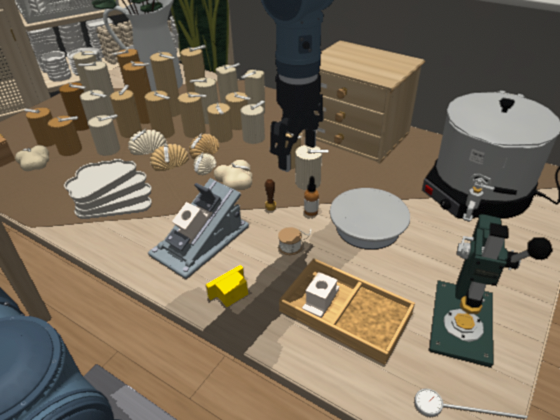

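View pics/side0.png

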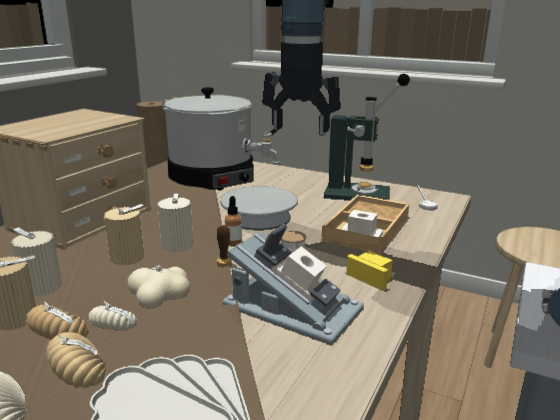

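The scene view shows the vise at about (200,230) with the white holder at (188,218), the tray at (347,308) with the twin at (320,290), the free cork half at (372,312), and the yellow decoy at (228,287). In the side view the holder is at (302,270) and the vise's thumb plate at (275,245).

```bash
cat > h.py <<'E'
import numpy as np,cv2
def cloud(n):
    z=np.load(n); d=z["d"]; v,u=np.mgrid[:d.shape[0],:d.shape[1]]
    X=np.stack([(u-z["cx"])/z["fx"]*d,(v-z["cy"])/z["fy"]*d,d],-1)
    return z["p"],d,(X-z["t"])@z["R"]
E
python3 - <<'E'
from h import *
a=[]
for n,(u,v),(U,V) in(("scene0",(145,170),(280,325)),("side0",(220,180),(420,340))):
    p,d,W=cloud(n+".npz")
    r=cv2.resize(p[v:v+150,u:u+130],None,fx=4,fy=4,interpolation=cv2.INTER_CUBIC) if n=="scene0" else cv2.resize(p[215:335,220:360],None,fx=4,fy=4,interpolation=cv2.INTER_CUBIC)
    cv2.imwrite(f"pics/c_{n}.png",r[:,:,::-1])
    for q in ([(188,218),(347,308),(372,312),(320,285),(228,287),(282,307),(314,262),(413,304),(387,357),(270,195),(311,200),(290,238)] if n=="scene0" else [(302,270),(363,217),(275,245)]):
        print(n,q,W[q[1],q[0]].round(4))
E
```

```text
scene0 (188, 218) [0.4716 0.2124 0.0747]
scene0 (347, 308) [ 0.473  -0.1701  0.0233]
scene0 (372, 312) [ 0.4904 -0.2133  0.0216]
scene0 (320, 285) [ 0.484  -0.1056  0.0385]
scene0 (228, 287) [0.3858 0.0423 0.0394]
scene0 (282, 307) [ 0.4144 -0.0625  0.0175]
scene0 (314, 262) [ 0.537  -0.0623  0.0311]
scene0 (413, 304) [ 0.5389 -0.2728  0.0327]
scene0 (387, 357) [ 0.4206 -0.2737  0.0154]
scene0 (270, 195) [0.6602 0.1277 0.0446]
scene0 (311, 200) [0.6896 0.033  0.0489]
scene0 (290, 238) [0.5676 0.0146 0.0359]
side0 (302, 270) [0.4634 0.2262 0.0853]
side0 (363, 217) [ 0.4801 -0.1259  0.04  ]
side0 (275, 245) [0.5252 0.1982 0.1022]
```

View pics/c_scene0.png

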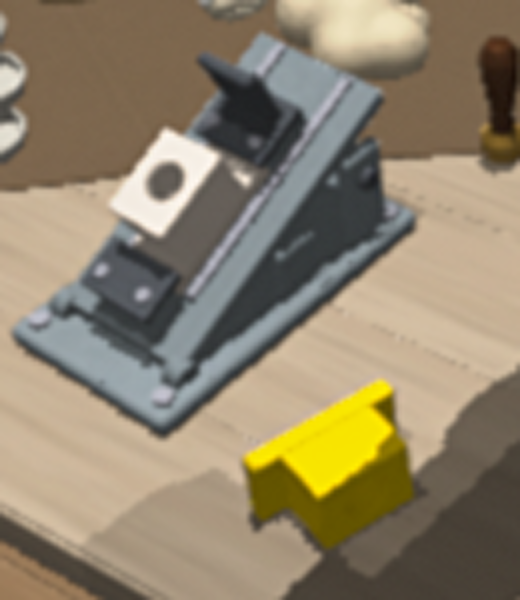

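View pics/c_side0.png

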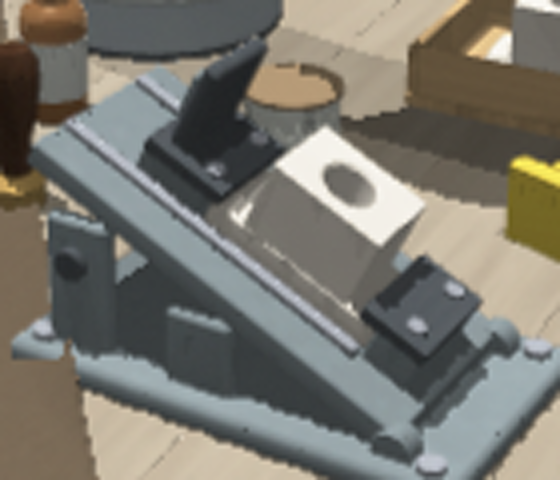

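The crops show the holder's top corners. In the scene crop they are at (170,130), (222,152), (168,237) and (110,205); in the side crop at (275,170), (328,127), (424,210) and (384,250). The jaw's thumb plate stands uphill. I'll fit the holder's pose from these two views.

```bash
cat >> h.py <<'E'
from scipy.optimize import least_squares
from scipy.spatial.transform import Rotation as Ro
T=np.deg2rad(25)
def hrot(yaw): return (Ro.from_euler('z',yaw)*Ro.from_euler('y',-T)).as_matrix()
def proj(z,X):
    c=X@z["R"].T+z["t"]; return np.c_[c[:,0]/c[:,2]*z["fx"]+z["cx"],c[:,1]/c[:,2]*z["fy"]+z["cy"]]
E
python3 - <<'E'
from h import *
S=np.load("scene0.npz");D=np.load("side0.npz")
L=np.array([[26,20,23],[26,-20,23],[-26,-20,23],[-26,20,23]])/1e3
a=np.array([(170,130),(222,152),(168,237),(110,205)])/4+[145,170]-.4
b=np.array([(275,170),(328,127),(424,210),(384,250)])/4+[220,215]-.4
def f(p):
    X=L@hrot(p[3]).T+p[:3]; return np.r_[(proj(S,X)-a).ravel(),(proj(D,X)-b).ravel()]
r=least_squares(f,[.47,.21,.075,0]); p=r.x;print(p,r.fun.round(1))
R=hrot(p[3]); m=p[:3]-R@[-.0005,0,.023]; print("bed mid",m,"expect z .052")
for n in("scene0","side0"):
    P,d,W=cloud(n+".npz"); V=(W-m)@R
    # thumb plate (slope 58), top plane of holder, in bed frame
    k=(abs(V[...,0]-.058)<.015)&(abs(V[...,1])<.018)&(V[...,2]>.03)&(V[...,2]<.06); print(n,"plate s",k.sum(),np.percentile(V[k][:,0],[5,50,95]).round(4) if k.any() else '')
    k=(abs(V[...,0])<.022)&(abs(V[...,1])<.017)&(abs(V[...,2]-.046)<.01); print("top",k.sum(),np.median(V[k][:,2]))
    k=(abs(V[...,0])<.022)&(abs(abs(V[...,1])-.02)<.006)&(V[...,2]<.042)&(V[...,2]>.016); print("side y",np.median(V[k][:,1]))
    k=(V[...,0]>-.085)&(V[...,0]<.08)&(abs(V[...,1])<.045)&(abs(V[...,1])>.032)&(abs(V[...,2])<.006); print("bed",np.median(V[k][:,2]),k.sum())
    # objects
    hs=W[(W[...,2]>.03)&(W[...,0]>.4)&(W[...,0]<.6)&(W[...,1]>-.17)&(W[...,1]<-.06)&(P.min(-1)>150)&(W[...,2]<.06)]
    print("twin",np.median(hs,0),hs.min(0),hs.max(0))
    k=(abs(W[...,0]-.479)<.03)&(abs(W[...,1]+.221)<.03); print("cork",np.median(W[k][:,2]),k.sum())
E
```

```text
[ 0.47274702  0.20606831  0.07041736 -0.06084703] [-0.5 -0.1  0.1  1.3 -0.8  0.2  0.2  0.8 -0.1 -0.5 -1.1  0.5  0.7 -1.
 -0.8 -0.4]
bed mid [0.48290157 0.20544968 0.04978359] expect z .052
scene0 plate s 48 [0.0593 0.0599 0.0607]
top 236 0.04946452012222172
side y -0.020496167752674755
bed 0.003951933352155959 434
twin [ 0.47527128 -0.11329126  0.05268966] [ 0.44807998 -0.13366386  0.0302057 ] [ 0.50448751 -0.09188582  0.05622925]
cork 0.021981718931176203 876
side0 plate s 114 [0.0603 0.061  0.0635]
top 327 0.04747421607442951
side y 0.020846670315911562
bed 0.0014439560225775756 699
twin [ 0.47743696 -0.11574288  0.05105929] [ 0.41988822 -0.16977014  0.03218648] [ 0.5452779  -0.0908562   0.05359701]
cork 0.020249434071317452 209
```

```bash
cat >> h.py <<'E'
from cell import env
M=np.array([.4829,.2055,.052]); YAW=-.061; B=hrot(YAW)
def P(s,n,y=0.): return M+B@np.array([s,y,n])
def ori(sg): # tool z into bed, tool x = sg*upslope
    R=np.c_[sg*B[:,0],-sg*B[:,1],-B[:,2]]; return Ro.from_matrix(R).as_euler('xyz')
def down(sg,yaw=0.): return Ro.from_matrix(Ro.from_euler('z',yaw).as_matrix()@np.diag([sg,-sg,-1.])).as_euler('xyz')
def st():
    s=env.read_state(); v=(s["ee_pos"]-M)@B
    print("t %.2f"%s["t"],"bed",v.round(4),"pos",s["ee_pos"].round(4),"F",(B.T@s["ft_force"]).round(1),"ff",round(s["finger_force"],1),"w",round(s["width"],3),flush=True); return s
E
python3 - <<'E'
from h import *
for sg in(1,-1):
    for a in((.042,.14),(.042,.05),(.09,.05),(0,.13),(0,.031),(.02,.031),(.02,.12)):
        q=env.solve_ik(P(*a),ori(sg)); print(sg,a,None if q is None else np.round(q,2))
    for z in(.2,.045):
        q=env.solve_ik([.479,-.2215,z],down(sg)); print(sg,z,None if q is None else np.round(q,2))
E
```

```text
1 (0.042, 0.14) [ 0.41 -0.02 -0.65  0.54 -0.19 -2.71]
1 (0.042, 0.05) [ 0.37  0.14 -0.73  0.3  -0.18 -2.75]
1 (0.09, 0.05) [ 0.33  0.18 -0.61  0.37 -0.16 -2.79]
1 (0, 0.13) [ 0.45 -0.04 -0.75  0.47 -0.21 -2.67]
1 (0, 0.031) [ 0.4   0.15 -0.83  0.19 -0.19 -2.72]
1 (0.02, 0.031) [ 0.38  0.17 -0.79  0.22 -0.18 -2.74]
1 (0.02, 0.12) [ 0.42 -0.01 -0.72  0.46 -0.2  -2.7 ]
1 0.2 [-0.55  0.3  -0.16  1.11  0.    2.59]
1 0.045 [-0.55  0.44 -0.39  0.74  0.    2.59]
-1 (0.042, 0.14) [ 0.41 -0.02 -0.65  0.54 -0.19  0.43]
-1 (0.042, 0.05) [ 0.37  0.14 -0.73  0.3  -0.18  0.39]
-1 (0.09, 0.05) [ 0.33  0.18 -0.61  0.37 -0.16  0.35]
-1 (0, 0.13) [ 0.45 -0.04 -0.75  0.47 -0.21  0.47]
-1 (0, 0.031) [ 0.4   0.15 -0.83  0.19 -0.19  0.42]
-1 (0.02, 0.031) [ 0.38  0.17 -0.79  0.22 -0.18  0.4 ]
-1 (0.02, 0.12) [ 0.42 -0.01 -0.72  0.46 -0.2   0.44]
-1 0.2 [-0.55  0.3  -0.16  1.11  0.   -0.55]
-1 0.045 [-0.55  0.44 -0.39  0.74  0.   -0.55]
```

```bash
python3 - <<'E'
from h import *
env.grasp(30); env.movep(P(.042,.14),ori(-1)); s=st()
c=env.get_calibration("wrist"); p,d=env.capture("wrist"); cv2.imwrite("pics/w1.png",p[:,:,::-1])
Rt=Ro.from_euler('xyz',s["ee_rot"]).as_matrix(); A=np.eye(4);A[:3,:3]=Rt;A[:3,3]=s["ee_pos"];G=A@c["T_tool_cam"]
v,u=np.mgrid[:420,:560]; X=np.stack([(u-c["cx"])/c["fx"]*d,(v-c["cy"])/c["fy"]*d,d],-1)@G[:3,:3].T+G[:3,3]
V=(X-M)@B; np.savez("w1.npz",p=p,d=d,V=V)
k=(abs(V[...,0])<.022)&(abs(V[...,1])<.025)&(V[...,2]>.04)&(V[...,2]<.055)&(p.min(-1)>120)
print("top n",np.median(V[k][:,2]),np.percentile(V[k],[1,99],0).round(4))
k=(abs(V[...,0]-.06)<.02)&(abs(V[...,1])<.03)&(V[...,2]>.03)&(V[...,2]<.07); print("plate",k.sum(),np.percentile(V[k],[2,50,98],0).round(4))
E
```

```text
t 1.84 bed [4.330e-02 1.000e-04 1.404e-01] pos [0.4629 0.2068 0.1976] F [ 0.4 -1.  -0.9] ff 0.0 w -0.0
top n 0.047239168031028844 [[-0.0209 -0.0198  0.0454]
 [ 0.0219  0.0198  0.0487]]
plate 1146 [[ 0.0586 -0.02    0.0313]
 [ 0.0593 -0.0034  0.0521]
 [ 0.0646  0.0177  0.0648]]
```

View pics/w1.png

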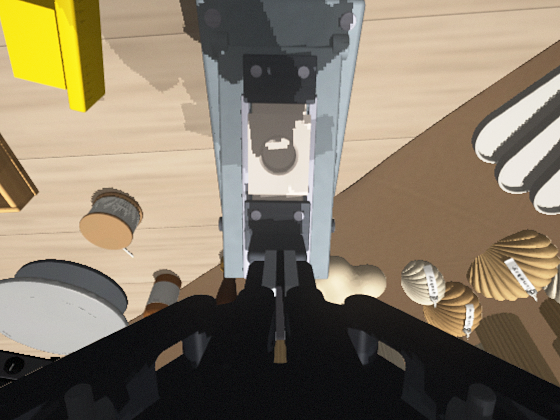

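The wrist view shows the holder's top centred near (279,150), the closed fingers at (280,270) and the thumb plate hidden just below them. The depth agrees with the fit to about 1 mm. Now I'll go in and push the jaw.

```bash
python3 - <<'E'
from h import *
print(env.servo_line(P(.042,.052),velocity=.06,threshold=12)); s=st()
if abs(((s["ee_pos"]-M)@B)[2]-.052)<.004:
    print(env.servo_line(P(.072,.052),velocity=.025,threshold=25)); st()
E
```

```text
False
t 3.51 bed [0.0423 0.0001 0.0523] pos [0.4991 0.2046 0.1173] F [0.2 0.3 0.7] ff 0.0 w 0.0
False
t 4.86 bed [ 0.0674 -0.0008  0.0512] pos [0.5222 0.2023 0.1269] F [-7.1 -0.7  4.7] ff 3.6 w 0.001
```

```bash
python3 - <<'E'
from h import *
print(env.servo_line(P(.108,.052),velocity=.015,threshold=10)); st()
E
```

```text
True
t 6.16 bed [ 0.0802 -0.0015  0.0501] pos [0.5342 0.2008 0.1313] F [-0.5 -0.6  0.4] ff 0.0 w -0.001
```

```bash
python3 - <<'E'
from h import *
print(env.servo_line(P(.105,.052),velocity=.012,threshold=20)); st(); env.hold(.1); st()
E
```

```text
True
t 7.23 bed [ 0.0799 -0.002   0.0492] pos [0.5343 0.2003 0.1304] F [-0.3 -0.9 -0.7] ff 0.0 w 0.002
t 7.33 bed [ 0.0798 -0.0021  0.0491] pos [0.5342 0.2003 0.1302] F [0.2 0.6 0.1] ff 0.0 w -0.003
```

```bash
cat >> h.py <<'E'
def wrist(name):
    s=env.read_state(); c=env.get_calibration("wrist"); p,d=env.capture("wrist"); cv2.imwrite(f"pics/{name}.png",p[:,:,::-1])
    A=np.eye(4);A[:3,:3]=Ro.from_euler('xyz',s["ee_rot"]).as_matrix();A[:3,3]=s["ee_pos"];G=A@c["T_tool_cam"]
    v,u=np.mgrid[:420,:560]; return p,d,np.stack([(u-c["cx"])/c["fx"]*d,(v-c["cy"])/c["fy"]*d,d],-1)@G[:3,:3].T+G[:3,3]
E
python3 - <<'E'
from h import *
env.servo_line(P(.07,.053),velocity=.04); env.servo_line(P(.06,.135),velocity=.12); env.movep(P(0.02,.18),ori(-1));env.release(); st()
p,d,X=wrist("w2"); V=(X-M)@B
k=(abs(V[...,0]-.085)<.03)&(abs(V[...,1])<.017)&(V[...,2]>.035)&(V[...,2]<.06); print("plate",k.sum(),np.percentile(V[k],[5,50,95],0).round(4) if k.any() else'')
k=(abs(V[...,0])<.035)&(abs(V[...,1])<.025)&(V[...,2]>.04)&(V[...,2]<.055)&(p.min(-1)>100)
print("top",np.percentile(V[k],[1,50,99],0).round(4))
E
```

```text
t 9.72 bed [0.02 0.   0.18] pos [0.4251 0.2091 0.2236] F [ 0.3 -0.5  0.2] ff 0.0 w 1.0
plate 563 [[ 0.0917 -0.0153  0.0365]
 [ 0.0923  0.0003  0.0481]
 [ 0.093   0.0152  0.059 ]]
top [[-0.028  -0.0195  0.0435]
 [-0.0044  0.0004  0.0472]
 [ 0.0234  0.0197  0.0489]]
```

View pics/w2.png

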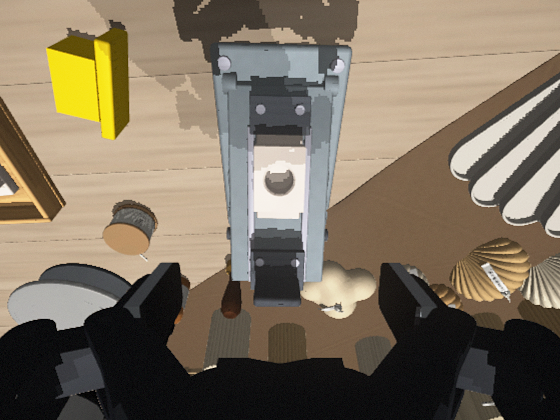

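The wrist view shows the holder at (279,180), with a clear bed gap between it and the jaw, whose lip is at (277,262). I'll check the jaw travel with the fixed cameras.

```bash
python3 - <<'E'
from h import *
for n in("scene","side"):
    p,d=env.capture(n); np.savez(n+"1.npz",p=p,d=d,**env.get_calibration(n))
    for i,s0 in((0,.06),(1,.096)):
        _,_,W=cloud(f"{n}{i}.npz"); V=(W-M)@B
        k=(abs(V[...,0]-s0)<.012)&(abs(V[...,1])<.018)&(V[...,2]>.03)&(V[...,2]<.06); print(n,i,k.sum(),np.percentile(V[k][:,0],[5,50,95]).round(4))
E
```

```text
scene 0 49 [0.0582 0.059  0.0597]
scene 1 58 [0.0914 0.092  0.1073]
side 0 117 [0.0594 0.06   0.062 ]
side 1 141 [0.0923 0.0932 0.0991]
```

Depth gives about 33 mm of travel in every view, so the jaw may not be fully at its stop. I'll go back and push again gently with a higher limit.

```bash
python3 - <<'E'
from h import *
env.grasp(30); env.movep(P(.066,.12),ori(-1)); env.servo_line(P(.068,.055),velocity=.12,threshold=12); st()
print(env.servo_line(P(.078,.055),velocity=.04,threshold=20)); st()
print(env.servo_line(P(.115,.055),velocity=.02,threshold=30)); st()
s=env.read_state(); print((Ro.from_euler('xyz',ori(-1)).inv()*Ro.from_euler('xyz',s["ee_rot"])).as_rotvec().round(4))
n="side"; p,d=env.capture(n); np.savez(n+"2.npz",p=p,d=d,**env.get_calibration(n))
for i in(0,1,2):
    p,_,W=cloud(f"{n}{i}.npz"); V=(W-M)@B
    k=(abs(V[...,0]-(.064,.1)[i>0])<.02)&(abs(V[...,1])<.022)&(V[...,2]>.03)&(V[...,2]<.075); print(i,k.sum(),np.percentile(V[k][:,0],[5,25,50,75,95]).round(4))
x=np.hstack([cv2.resize(cloud(f"side{i}.npz")[0][190:290,210:340],None,fx=3,fy=4) for i in(1,2)]); cv2.imwrite("pics/s12.png",x[:,:,::-1])
E
```

```text
t 11.72 bed [0.0681 0.0003 0.0557] pos [0.5211 0.2034 0.1313] F [ 0.5 -0.2 -0.1] ff 0.0 w 0.002
False
t 12.12 bed [0.079  0.0002 0.0554] pos [0.531  0.2027 0.1356] F [ 0.3  0.7 -0.4] ff 0.0 w 0.001
True
t 13.14 bed [ 0.08   -0.0015  0.0522] pos [0.5332 0.2009 0.1331] F [-0.3  0.6  0.2] ff 0.0 w 0.001
[ 0.0007  0.0278 -0.0064]
0 274 [0.0595 0.0601 0.0615 0.065  0.0685]
1 279 [0.0924 0.0931 0.0941 0.0974 0.1008]
2 246 [0.0814 0.0864 0.0934 0.0965 0.1011]
```

View pics/s12.png

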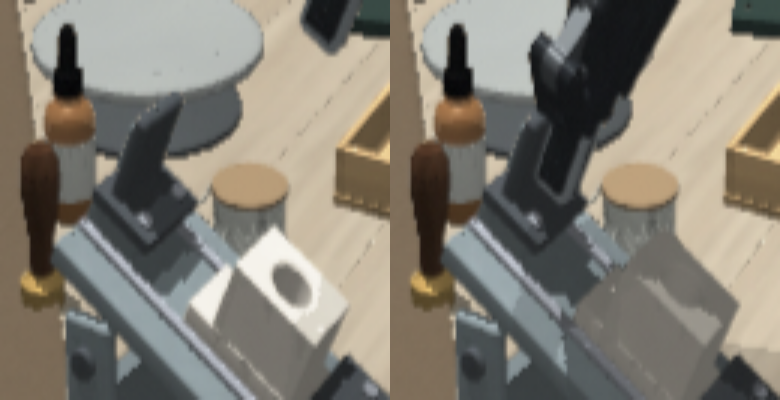

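The right-hand crop shows the fingers flat against the thumb plate, with nothing else in contact. I'll push in small steps and read the steady force and position.

```bash
python3 - <<'E'
from h import *
for x in(.083,.086,.089,.092,.095,.098,.101,.104,.107):
    b=env.servo_line(P(x,.053),velocity=.03,threshold=25); s=st()
    if b or np.linalg.norm(s["ft_force"])>30: print("stop",x,b);break
E
```

```text
t 13.47 bed [ 0.081  -0.0008  0.0524] pos [0.534  0.2015 0.1338] F [-3.8 -2.3  0.9] ff 2.3 w -0.003
t 13.72 bed [ 0.081  -0.0009  0.0522] pos [0.5341 0.2015 0.1336] F [-9.7 -3.5  5.2] ff 4.8 w 0.002
t 13.97 bed [ 0.0811 -0.001   0.0519] pos [0.5343 0.2014 0.1333] F [-13.9  -2.   10.4] ff 7.4 w 0.002
t 14.22 bed [ 0.0811 -0.001   0.0516] pos [0.5344 0.2013 0.133 ] F [-19.3  -0.4  13.3] ff 9.7 w -0.005
t 14.47 bed [ 0.0811 -0.0011  0.0512] pos [0.5346 0.2012 0.1327] F [-24.    0.1  15.8] ff 12.1 w 0.001
t 14.72 bed [ 0.0811 -0.0012  0.0508] pos [0.5348 0.2011 0.1323] F [-27.6   1.1  19.7] ff 14.4 w 0.002
stop 0.098 False
```

The jaw doesn't move at 28 N, so it is on its hard stop. Now I'll grip the holder.

```bash
python3 - <<'E'
from h import *
env.servo_line(P(.072,.054),velocity=.06); env.servo_line(P(.06,.13),velocity=.15); env.release(); env.movep(P(0,.12),ori(-1))
print(env.servo_line(P(0,.031),velocity=.07,threshold=8)); s=st()
if abs(((s["ee_pos"]-M)@B)[2]-.031)<.003:
    env.grasp(40); st()
    print(env.servo_line(P(.004,.0318),velocity=.03,threshold=12)); st()
E
```

```text
False
t 18.52 bed [0.0003 0.0002 0.0313] pos [0.47   0.2064 0.0805] F [-0.4 -1.2 -0.3] ff 0.0 w 0.994
t 19.01 bed [ 0.0002 -0.0001  0.0313] pos [0.4699 0.2062 0.0804] F [-1.  -0.4  6.9] ff 40.4 w 0.463
False
t 19.29 bed [ 0.0038 -0.0001  0.0315] pos [0.473  0.206  0.0822] F [-1.5  0.4 -2.2] ff 40.4 w 0.466
```

```bash
python3 - <<'E'
from h import *
print(env.servo_line(P(.0185,.0318),velocity=.04,threshold=12)); s=st()
if ((s["ee_pos"]-M)@B)[0]>.0165:
    print(env.servo_line(P(.0185,.06),velocity=.05,threshold=10)); st()
    print(env.servo_line(P(.0185,.13),velocity=.15)); st()
E
```

```text
False
t 19.81 bed [0.019  0.     0.0318] pos [0.4867 0.2053 0.0888] F [-1.6 -0.3 -1.5] ff 40.4 w 0.46
False
t 20.52 bed [0.0186 0.0001 0.0602] pos [0.4744 0.2061 0.1144] F [-1.1 -0.  -2.2] ff 40.4 w 0.46
False
t 21.14 bed [ 1.830e-02 -1.000e-04  1.296e-01] pos [0.4448 0.2077 0.1771] F [-1.1  0.1 -3. ] ff 40.5 w 0.462
```

Lifted out cleanly. Next I go above the tray and take one close look.

```bash
python3 - <<'E'
from h import *
env.movep([.40,.10,.22],down(-1)); env.movep([.479,-.2215,.17],down(-1)); st()
p,d,X=wrist("w3")
k=(X[...,2]>.024)&(X[...,2]<.045)&(X[...,1]<-.03)&(X[...,1]>-.3)&(X[...,0]>.38)&(X[...,0]<.56)&(d>0)
print("rim",np.percentile(X[k],[1,99],0).round(4))
_,_,W=cloud("scene1.npz")
for Y in(W,):
    k=(Y[...,2]>.029)&(Y[...,2]<.042)&(Y[...,1]<-.04)&(Y[...,1]>-.29)&(Y[...,0]>.39)&(Y[...,0]<.57); print(np.percentile(Y[k],[1,99],0).round(4))
E
```

```text
t 23.05 bed [ 0.0699 -0.4248  0.0976] pos [ 0.479  -0.2199  0.17  ] F [-0.3 -0.1 -2. ] ff 40.6 w 0.464
rim [[ 0.4143 -0.2729  0.0244]
 [ 0.5434 -0.055   0.0435]]
[[ 0.4127 -0.2741  0.0291]
 [ 0.5437 -0.0554  0.041 ]]
```

View pics/w3.png

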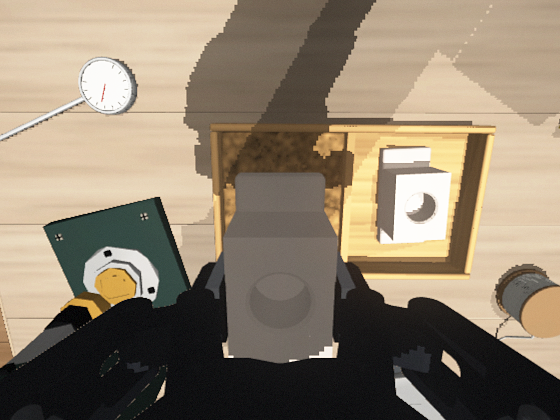

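The wrist view shows the holder held upright over the cork half (cork about (215–345,130–275)), and the twin apart at (415,200). I'll centre it and feel down.

```bash
python3 - <<'E'
from h import *
env.servo_line([.4785,-.218,.068],velocity=.09,threshold=8); env.hold(.2); s=st()
for i in range(2):
    b=env.servo_line([.4785,-.218,.034],velocity=.012,threshold=2.5); s=st(); print(b)
    env.hold(.15); s=st()
    if b: break
E
```

```text
t 24.58 bed [ 0.0267 -0.4232  0.0057] pos [ 0.4789 -0.2182  0.0685] F [-0.9 -0.3 -2.4] ff 40.6 w 0.463
t 26.07 bed [ 0.0193 -0.423  -0.0094] pos [ 0.4785 -0.218   0.0516] F [2.1 1.1 4.1] ff 41.5 w 0.463
True
t 26.22 bed [ 0.0193 -0.423  -0.0094] pos [ 0.4785 -0.218   0.0516] F [ 2.1 -1.1  5.4] ff 41.6 w 0.46
```

```bash
python3 - <<'E'
from h import *
z=env.read_state()["ee_pos"][2]
for i in range(5):
    s=env.read_state(); 
    if s["ft_force"][2]<.3: break
    z+=.0003; env.servo_line([.4785,-.218,z],velocity=.01); env.hold(.1); print(z,env.read_state()["ee_pos"][2],env.read_state()["ft_force"].round(1))
env.release(); st()
env.servo_line([.4785,-.218,.16],velocity=.08); env.hold(.2); s=st()
env.movep([.43,-.16,.25],down(-1))
p,d,X=wrist("w4"); st()
k=(X[...,2]>.055)&(X[...,2]<.075)&(p.min(-1)>120)&(abs(X[...,1]+.218)<.05)&(abs(X[...,0]-.4785)<.06); print(np.percentile(X[k],[1,50,99],0).round(4))
E
```

```text
0.05191915472357033 0.051691107962685695 [-0.7  0.2 -1.2]
t 27.20 bed [ 0.0195 -0.423  -0.0091] pos [ 0.4786 -0.218   0.052 ] F [0.9 0.6 1.3] ff 0.0 w 1.0
t 28.90 bed [ 0.0647 -0.4229  0.0886] pos [ 0.4783 -0.2179  0.1596] F [ 0.1 -0.5  0.9] ff 0.0 w 1.001
t 29.49 bed [ 0.056  -0.3683  0.1917] pos [ 0.4302 -0.1602  0.2494] F [ 0.1 -0.6  0.7] ff 0.0 w 0.998
[[ 0.45   -0.2368  0.0647]
 [ 0.4736 -0.2169  0.0674]
 [ 0.501  -0.1973  0.0691]]
```

View pics/w4.png

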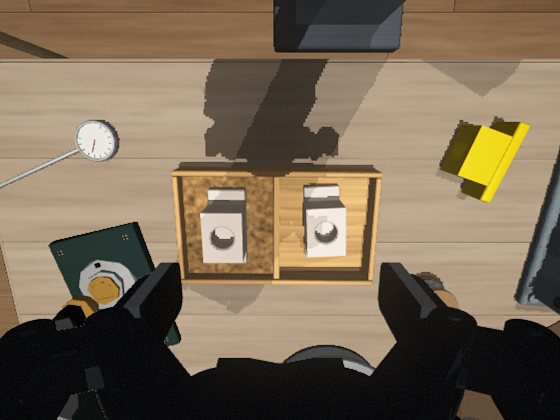

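The wrist view shows the holder upright on the cork at (223,225) and the twin undisturbed at (325,220).

```bash
python3 - <<'E'
from h import *
print(env.job_done())
E
```

```text
the job is handed in; nothing more can be done
None
```

I handed the job in: the holder stands upright on the cork pad with the twin undisturbed, and the jaw is open against a stop that didn't move at 28 N, though the cameras put its travel at about 33 mm rather than the stated 36 mm.

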